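# Put away the analyser service kit

## Task

Put the analyser's service parts away: press the stepped steel gauge block into the foam pad with the oblong cutout and the round plug gauge into the foam pad with the round cutout, both down on the bottom of the cutout. Stand the two brass fittings in the two-bay tray, one in each bay, and set the steel collar flat in the round dish, all parts upright as they are now. Leave the little amber glass bottle standing where it is.

Things in the scene. Friction and masses are not known exactly. Their poses are not given: they have to be found in the camera images.
- step_gauge: Stepped steel gauge block: base 70 (x) x 24 (y) x 18 mm high with a raised middle 40 x 24 mm reaching 36 mm total height, so it is 24 mm wide across y all the way up; about 0.25 kg. Origin: centre of its underside; x along its length, z up. It stands on the bench on its base.
- plug_gauge: Round steel plug gauge: disc base 44 mm in diameter and 20 mm high, with a dark knurled neck 20 mm in diameter on its axis up to 42 mm total height; about 0.25 kg. Origin: centre of its underside; z up along the neck.
- fitting_a: Brass hexagon fitting, identical to its twin, standing on its hexagon: hexagon 28 mm across flats (32 mm over corners) and 18 mm high, then a round threaded stub 22 mm in diameter up to 40 mm total height; about 0.13 kg. Origin: centre of its underside; z up.
- fitting_b: Brass hexagon fitting, identical to its twin, standing on its hexagon: hexagon 28 mm across flats (32 mm over corners) and 18 mm high, then a round threaded stub 22 mm in diameter up to 40 mm total height; about 0.13 kg. Origin: centre of its underside; z up.
- collar: Plain steel collar standing on end: outside 40 mm, bore 24 mm, 36 mm high; about 0.16 kg. Origin: centre of its underside; z up along the bore.
- slot_foam: Fixed grey foam pad (cutout floor dark) 120 (x) x 80 (y) x 22 mm high with one oblong cutout at its middle, 80 mm along x and 34 mm along y, 14 mm deep (its bottom lies 8 mm above the bench), edge chamfered 3 mm; firm, it does not give. For the step gauge, length along x, either way round. Origin: centre of the pad's underside; z up.
- round_foam: Fixed grey foam pad (cutout floor dark) 100 x 100 x 22 mm high with one round cutout at its middle, 56 mm in diameter, 14 mm deep (its bottom lies 8 mm above the bench), edge chamfered 3 mm; firm, it does not give. For the plug gauge's base. Origin: centre of the pad's underside; z up.
- tray: Fixed white open tray with grey-lined bays, 85 (x) x 140 (y) x 22 mm high, walls and floor 4 mm, with one wall of full height across its middle (in the plane y = 0) that makes two equal bays, each 77 mm along x and 64 mm along y, with centres at y = +36 mm and -36 mm. One brass fitting goes in each bay, either one in either. Origin: centre of its underside; z up.
- dish: Fixed round aluminium dish, 112 mm outside diameter, 18 mm high, wall and floor 4 mm. For the collar. Origin: centre of its underside; z up.
- vial: Small amber glass bottle with a white cap, 30 mm in diameter, 58 mm high, standing loose among the parts; to be left alone. Origin: centre of its underside; z up. Other unlisted small things among the parts (flat tin, rubber ring, hex key) are at most 14 mm high and do not matter.
Mind the look-alikes: they are no part of the job. Leave any blue look-alike of the fitting_b alone. Leave any purple look-alike of the collar alone.

How it is judged:
By the outcome, as a careful person would: the job done as asked, in the order asked, and still so for the second after the job is handed in, with the robot touching nothing.
It also fails if it takes over 136 s, if anything falls off the work surface, if the arm or the gripper's body presses on something with over 40 N, if the wrist force passes 120 N, or if a joint passes its speed limit or range.

## Robot

A 6-joint arm with a two-finger parallel gripper is mounted at the origin on the work surface. World frame = base frame: x ahead of the robot, y to its left, z up, the work surface at z = 0. Lengths are in m, angles in rad, forces in N, time in s.
With the tool pointing down it reaches from about 0.3 to 0.875 m from the base axis. Payload 6.4 kg.
Tool frame: the origin (TCP) lies on the mounting face of the last link; the fingertips stand 166 mm ahead of it and the grasp point (between the pads) lies hold_point_z ahead of it (hold_point_z is the distance from the TCP to the grasp point, in m); z points along the fingers, y is the direction in which the jaws open and shut (so a half turn about z gives the same grasp; the last joint's range is limited). The gripper opens to 88 mm and grips with 3 to 60 N. Pads are 18 mm wide; open, the fingers measure 123 mm over their backs; the gripper's body (75 mm by 187 mm) begins 45 mm behind the grasp point.
Start: joints at [-1.525, 0.181, 1.607, -0, 1.354, -0.206], TCP at [0.143, -0.557, 0.405] pointing down, gripper open.
Joint ranges: [-2.99, 2.99], [-0.89, 2.07], [0.3, 2.58], [-1.14, 4.28], [0, 2.63], [-3.12, 3.12]. Speed limits (rad/s): [2.57, 2.57, 3.01, 3.14, 3.14, 3.14].

## Interface

Orientations are given as [roll, pitch, yaw] about the fixed x, y, z axes, in that order (R = Rz(yaw) Ry(pitch) Rx(roll)).
In Python, from workcell import get_obs, read_camera, camera_model, sign_off, silhouettes, place_of, hold_point_z gives the robot as it stands.
- The arm moves only by the tool step_arm, never from a script. Its arguments are lists of equal length, an entry for each row: "xyz": the shift along the tool's x, y, z in mm, a list of three; "twist": the turn, a rotation vector about the tool's x, y, z in degrees, a list of three; "jaw": the finger opening in mm, from 0 to 88.1. In form: {"xyz": [[dx, dy, dz], ...], "twist": [[wx, wy, wz], ...], "jaw": [jaw, ...]}. A call has 1 to 10 rows; each row is the pose to reach, as a shift and turn from the pose measured when the call began, along the tool's axes at that moment; what a row does not reach only later rows make up. A row lasts 1/10 s, in which the tool goes at most 50 mm and 8.59 degrees, less where a joint would pass 70% of its speed; a pose out of reach is approached as far as the arm can. A call with a gripper value outside its range is refused whole. The fingers move at their own pace and stop on an object; "squeeze" is the grip in N (left out, the last holds). Time passes only in rows, so rows that repeat a pose let the fingers close. It gives the time, the measured TCP pose, the force and the opening at its end, in the units of the state.
- get_obs(): the state, without advancing time (a new reading comes with each control period).
- read_camera(name): name is "scene" or "top"; returns the picture (384x512x3 uint8, red, green, blue); there is no depth.
- camera_model(name): a dict with "fx", "fy", "cx", "cy" (pixels), "dist" ([k1, k2, p1, p2, k3] as OpenCV has them; the pictures are not rectified), "xyz" and "orientation" of the camera in the world. Camera axes: x right, y up, looking along -z (the intrinsics and any distortion apply to the point x, -y, -z); pixel columns grow to the right and rows downward; lengths in m; the calibration is good to about 2 mm. A picture is of the moment at which its call begins. camera_model takes no time and is no camera call.
- sign_off(): hands the job in, once; it reports no verdict.
Trained networks look in the newest picture that a camera, given by its name, has taken for a name from the list of things; names that differ only in an ending like _2 or _b are one class to them, and where a whole thing is asked for, a point or a joint stands for the part that bears it (a point fixed in the world has none). Each returns a list of dicts, best first, with "conf" (0 to 1); they miss things now and then, are a little off and sometimes report something else, mostly with a low value. They report only what shows in the picture. A call takes as long as a camera call. They do not tell look-alikes from the thing itself.
- silhouettes(label, camera): "mask" (384x512 bool, what is visible of it) and "extent" ([centre column, centre row, width, height] as shares, 0 to 1, of the picture: columns of its width, rows of its height, round what is visible of it).
- place_of(label, camera): "point" ([column, row] as shares, 0 to 1, of the picture: columns of its width, rows of its height: a listed point, or the origin of a listed thing).
The state is a dict: "time_s": time; "q": joint angles; "joint_vel": joint speeds; "joint_torque": joint torques, N m; "position": TCP position; "orientation": TCP orientation; "ft_force": force on the tool from outside, world axes, zero at the start; "ft_torque": the same for the moment, N m; "width": finger opening in m.
Only numpy, scipy, OpenCV 4.12 (cv2) and the standard library are available. Lean on these libraries where they do the work, as an engineer would, in place of code of your own. Each camera call takes 0.05 s, during which the arm holds its last target.

## Working session

There is one attempt and no reset: what is moved stays moved. The work goes in short steps, Python scripts to look and compute and a tool call to move; the robot and the scene stay as the last step left them, time stands still between calls to the robot, and variables do not carry over. Pictures are saved under pics/ and viewed, and the job is handed in when it is done.

Besides the shell and the picture viewer there is one more tool, called after "Request:" by a JSON object that holds its "api" and its "payload". step_arm: Moves the arm, as the interface text tells. Its arguments: {"type":"object","properties":{"xyz":{"type":"array","items":{"type":"array","items":{"type":"number"}}},"twist":{"type":"array","items":{"type":"array","items":{"type":"number"}}},"jaw":{"type":"array","items":{"type":"number"}},"squeeze":{"type":"number"}},"required":["xyz","twist","jaw"]}

```bash
ls; mkdir -p pics; python3 - <<'E'
from workcell import *
import cv2, workcell
print(get_obs()); print(hold_point_z)
for n in ("scene","top"):
    print(n,camera_model(n)); cv2.imwrite(f"pics/{n}0.png",cv2.resize(read_camera(n)[:,:,::-1],(800,600),interpolation=cv2.INTER_CUBIC))
E
```

```text
pics
{'time_s': 0.0, 'q': array([-1.52527790e+00,  1.81506645e-01,  1.60803118e+00,  4.99366033e-06,
        1.35380305e+00, -2.06291284e-01]), 'joint_vel': array([ 0.00133979, -0.0003714 , -0.00080844,  0.00102759,  0.00214199,
       -0.00086257]), 'joint_torque': array([ 2.70907345e-03, -4.33856785e+01, -3.41845644e+01,  7.04386993e-02,
        3.86830105e-02, -1.04285909e-04]), 'position': array([ 0.14327544, -0.55658951,  0.40381803]), 'orientation': array([-3.13988249e+00, -3.62862047e-04,  2.51808318e-01]), 'ft_force': array([-0.48472001, -0.67709589,  0.14378446]), 'ft_torque': array([-0.00472416, -0.00179309, -0.03486368]), 'width': 0.08802409939102346}
0.1473
scene {'fx': 361.48626609671055, 'fy': 361.48626609671055, 'cx': 254.541046234182, 'cy': 188.08630914948057, 'dist': array([-0.00145084,  0.        ,  0.        ,  0.        ,  0.        ]), 'xyz': array([1.00676021, 0.58190646, 0.58789043]), 'orientation': array([0.94718603, 0.01472008, 2.43844211])}
top {'fx': 463.9160581502682, 'fy': 463.9160581502682, 'cx': 256.9729723671722, 'cy': 189.32350199568936, 'dist': array([-0.05811422,  0.        ,  0.        ,  0.        ,  0.        ]), 'xyz': array([0.45784399, 0.01908495, 1.18163988]), 'orientation': array([ 0.0426654 , -0.02475571, -1.55387491])}
```

View pics/top0.png

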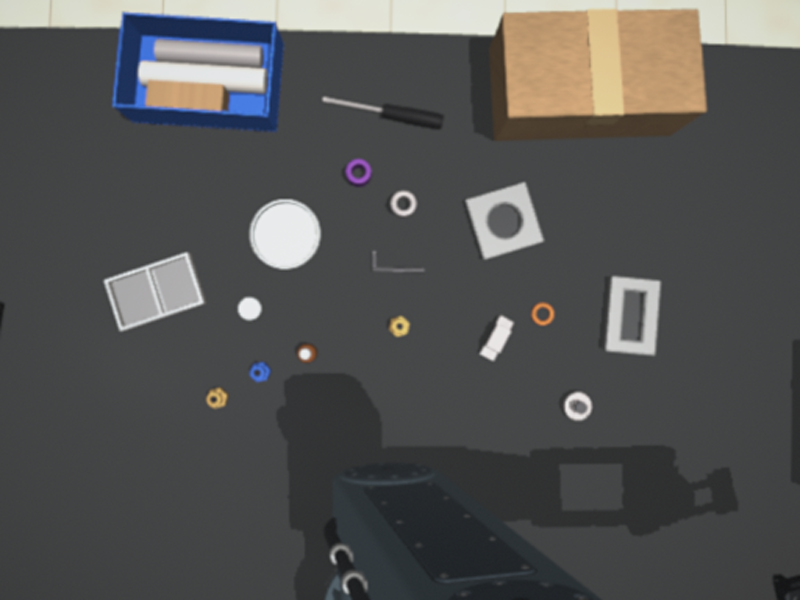

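View pics/scene0.png

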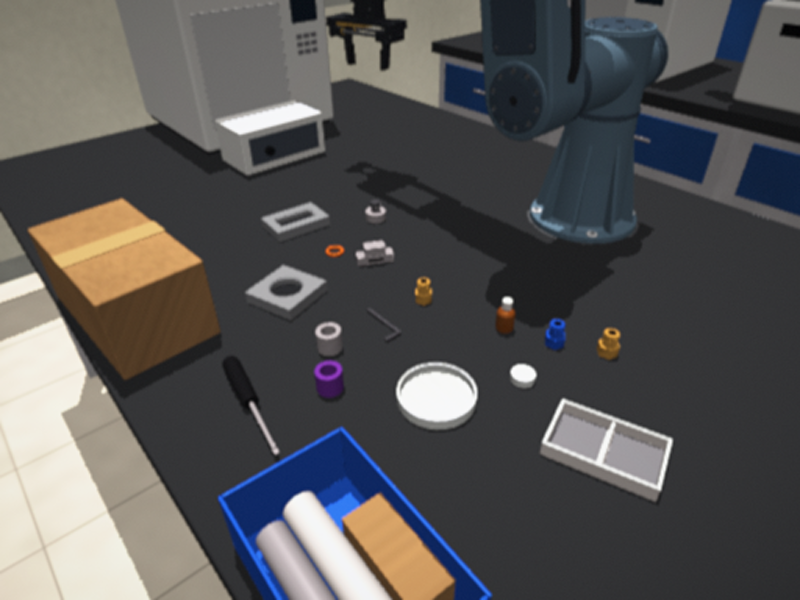

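```bash
cat > h.py <<'E'
from workcell import *
import numpy as np, cv2
from scipy.spatial.transform import Rotation as R
from scipy.optimize import minimize
def cam(n):
    c=camera_model(n); K=np.array([[c['fx'],0,c['cx']],[0,c['fy'],c['cy']],[0,0,1.]])
    Rw=R.from_euler('xyz',c['orientation']).as_matrix()@np.diag([1,-1,-1.])
    return K,np.array(c['dist'],float),Rw,np.array(c['xyz'])
CAM={n:cam(n) for n in('top','scene')}
def proj(P,n):
    K,d,Rw,t=CAM[n]; r=Rw.T
    return cv2.projectPoints(np.atleast_2d(P).astype(float),cv2.Rodrigues(r)[0],-r@t,K,d)[0][:,0]
def unproj(px,n,z):
    K,d,Rw,t=CAM[n]
    u=cv2.undistortPoints(np.atleast_2d(px).astype(float)[:,None],K,d)[:,0]
    D=np.c_[u,np.ones(len(u))]@Rw.T
    return t+D*((z-t[2])/D[:,2])[:,None]
def box(a,b,z0,z1): return [[x,y,z] for x in(-a/2,a/2) for y in(-b/2,b/2) for z in(z0,z1)]
def cyl(d,z0,z1,n=40,ph=0): return [[d/2*np.cos(t+ph),d/2*np.sin(t+ph),z] for t in np.arange(n)*2*np.pi/n for z in(z0,z1)]
M=dict(step_gauge=[box(70,24,0,18),box(40,24,0,36)],plug_gauge=[cyl(44,0,20),cyl(20,20,42)],
 fitting_a=[cyl(32.3,0,18,6),cyl(22,18,40)],collar=[cyl(40,0,36)],slot_foam=[box(120,80,0,22)],round_foam=[box(100,100,0,22)],
 tray=[box(85,140,0,22)],dish=[cyl(112,0,18)],vial=[cyl(30,0,45),cyl(20,45,58)])
SYM=dict(step_gauge=180,fitting_a=60,slot_foam=180,round_foam=90,tray=180)
S=4
def render(name,p,n):
    im=np.zeros((384*S//2*2,512*S),np.uint8)
    Rz=R.from_euler('z',p[2]).as_matrix()
    for part in M[name]:
        W=np.array(part)/1000@Rz.T+[p[0],p[1],p[3] if len(p)>3 else 0]
        q=proj(W,n); q=(q+.5)*S-.5
        h=cv2.convexHull(q.astype(np.float32)); cv2.fillConvexPoly(im,np.round(h*16).astype(np.int32),1,shift=4)
    return im
def fit(name,masks,p0,z=0):
    """masks: {cam:mask}"""
    big={n:cv2.resize(m.astype(np.float32),(512*S,384*S),interpolation=cv2.INTER_LINEAR)>.5 for n,m in masks.items()}
    def cost(v):
        c=0
        for n in big:
            r=render(name,[v[0]/1000,v[1]/1000,np.radians(v[2]),z],n)>0
            c+=1-(r&big[n]).sum()/max(1,(r|big[n]).sum())
        return c/len(big)
    best=None
    sym=SYM.get(name)
    for a in (np.arange(0,sym,15 if sym>60 else 20) if sym else [0]):
        c=cost([p0[0]*1000,p0[1]*1000,a])
        if best is None or c<best[0]: best=(c,a)
    x0=[p0[0]*1000,p0[1]*1000,best[1]]
    for s in (4,2):
        sim=np.array([x0,[x0[0]+s,x0[1],x0[2]],[x0[0],x0[1]+s,x0[2]],[x0[0],x0[1],x0[2]+3*s]])
        r=minimize(cost,x0,method='Nelder-Mead',options=dict(initial_simplex=sim,xatol=.05,fatol=1e-4,maxiter=120)); x0=r.x
    return r.x,r.fun
E
cat > look.py <<'E'
from h import *
import pickle
im={n:read_camera(n) for n in CAM}
out={}
for name in M:
    for n in CAM:
        for d in silhouettes(name,n):
            m=d['mask']; 
            if m.sum()<20: continue
            ys,xs=np.nonzero(m); col=im[n][m].mean(0).astype(int)
            H=max(p[2] for part in M[name] for p in part)/2000
            w=unproj([xs.mean(),ys.mean()],n,H)[0][:2]
            print(name,n,round(d['conf'],2),m.sum(),col,w.round(3))
            out.setdefault(name,[]).append((n,d['conf'],m,col,w))
pickle.dump(out,open('masks.pkl','wb'))
E
python3 look.py
```

```text
step_gauge top 0.6 289 [205 202 201] [ 0.444 -0.161]
step_gauge scene 0.8 293 [120 113 115] [ 0.45  -0.159]
plug_gauge top 0.71 253 [173 169 169] [ 0.336 -0.292]
plug_gauge scene 0.66 139 [108 102 104] [ 0.346 -0.286]
fitting_a top 0.67 125 [ 66  97 172] [0.383 0.215]
fitting_a top 0.64 134 [169 140  89] [0.34  0.283]
fitting_a top 0.6 110 [185 160  99] [ 0.46  -0.003]
fitting_a scene 0.45 216 [ 22  50 121] [0.39  0.219]
fitting_a scene 0.44 139 [129  92  41] [ 0.466 -0.002]
collar top 0.55 178 [115  69 141] [0.708 0.063]
collar top 0.44 174 [168 163 163] [ 0.657 -0.007]
collar scene 0.64 305 [115 108 110] [ 0.66  -0.007]
collar scene 0.54 383 [ 79  34 105] [0.71  0.065]
slot_foam top 0.59 1558 [159 159 159] [ 0.484 -0.385]
slot_foam scene 0.76 607 [111 111 112] [ 0.488 -0.38 ]
round_foam top 0.94 1574 [167 168 167] [ 0.634 -0.171]
round_foam top 0.4 1577 [158 159 158] [ 0.483 -0.384]
round_foam scene 0.66 1078 [119 118 120] [ 0.639 -0.17 ]
tray top 0.96 2019 [175 175 176] [0.508 0.391]
tray top 0.44 1614 [221 223 223] [0.606 0.181]
tray scene 0.65 3113 [159 155 156] [0.513 0.394]
dish top 0.83 1563 [223 225 226] [0.606 0.181]
dish scene 0.71 1736 [211 211 211] [0.611 0.185]
vial top 0.31 273 [211 208 207] [ 0.443 -0.16 ]
vial scene 0.6 182 [101  66  45] [0.425 0.146]
vial scene 0.53 179 [129  92  40] [0.356 0.291]
```

```bash
cat > dofit.py <<'E'
from h import *
import pickle,sys
o=pickle.load(open('masks.pkl','rb'))
T=dict(step=('step_gauge',(.444,-.161)),plug=('plug_gauge',(.336,-.292)),fA=('fitting_a',(.34,.283)),fB=('fitting_a',(.46,-.003)),
blue=('fitting_a',(.383,.215)),
collar=('collar',(.657,-.007)),slot=('slot_foam',(.484,-.385)),round=('round_foam',(.634,-.171)),tray=('tray',(.508,.391)),dish=('dish',(.606,.181)),vial=('vial',(.425,.146)))
for k,(name,p0) in T.items():
    ms={}
    for n,c,m,col,w in o.get(name,[]):
        if np.hypot(*(w-p0))<.03 and n not in ms:
            cs,_=cv2.findContours(m.astype(np.uint8),cv2.RETR_EXTERNAL,cv2.CHAIN_APPROX_NONE)
            f=np.zeros(m.shape,np.uint8); cv2.drawContours(f,cs,-1,1,-1); ms[n]=f
    for n in ms:
        x,f=fit(name,{n:ms[n]},p0); print(k,n,x.round(1),round(f,3))
    if len(ms)>1:
        x,f=fit(name,ms,p0); print(k,'both',x.round(1),round(f,3))
E
python3 dofit.py
```

```text
step top [ 443.3 -161.2  152.2] 0.092
step scene [ 447.1 -163.   152.9] 0.082
step both [ 445.8 -162.3  152. ] 0.111
plug top [ 334.4 -295.3    8.4] 0.107
plug scene [ 337.6 -297.7   12.3] 0.139
plug both [ 335.8 -296.    -0.4] 0.162
fA top [339.9 285.   45.1] 0.078
fB top [459.9  -3.6  -9.3] 0.076
fB scene [463.2  -6.1  33.5] 0.16
fB both [460.6  -4.3   2.6] 0.165
blue top [382.5 216.4  40.2] 0.063
blue scene [387.1 217.2  45.5] 0.068
blue both [383.2 216.   39.7] 0.116
collar top [656.3  -7.2  10. ] 0.067
collar scene [659.6  -7.7   1.1] 0.085
collar both [658.1  -7.6   7.4] 0.106
slot top [ 483.5 -384.1   -4.9] 0.037
slot scene [ 486.3 -382.3   -4.8] 0.098
slot both [ 484.1 -384.1   -5.2] 0.077
round top [ 633.8 -171.3   17.3] 0.039
round scene [ 637.6 -171.8   17.4] 0.039
round both [ 635.8 -171.3   17. ] 0.055
tray top [508.5 390.3  19.8] 0.023
tray scene [512.  390.   19.3] 0.019
tray both [510.8 390.   19.4] 0.043
dish top [606.  180.9   3.2] 0.031
dish scene [609.  182.7  -3.5] 0.042
dish both [607.  181.7   8.3] 0.049
vial scene [414.6 137.6  29.9] 0.324
```

```bash
cat > plan.py <<'E'
import sys
from h import *
# args: x y tipz(mm) yaw(deg)
x,y,tz,yaw=map(float,sys.argv[1:5])
o=get_obs(); p=o['position']*1000; Rc=R.from_euler('xyz',o['orientation'])
Rt=R.from_euler('xyz',[np.pi,0,np.radians(yaw)])
if abs((Rc.inv()*Rt).magnitude())>np.pi/2*1.05: print('note: half-turn nearer')
tgt=np.array([x,y,tz+166])
print('shift',Rc.inv().apply(tgt-p).round(1),'twist',np.degrees((Rc.inv()*Rt).as_rotvec()).round(1),'dist',np.linalg.norm(tgt-p).round())
print('t',round(o['time_s'],2),'pos',p.round(1),'rpy',np.degrees(o['orientation']).round(2),'q',o['q'].round(2),'F',o['ft_force'].round(1),'w',round(o['width']*1000,1))
E
python3 plan.py 445 -162 110 -28
```

```text
shift [ 390.6 -307.2  128.7] twist [-0.   0.  42.4] dist 513.0
t 1.1 pos [ 143.3 -556.9  404.7] rpy [-180.     -0.     14.43] q [-1.53  0.18  1.61  0.    1.35 -0.21] F [0.1 0.2 0.3] w 88.2
```

Request:
{"api": "step_arm", "payload": {"xyz": [[390, -307, 128], [390, -307, 128], [390, -307, 128], [390, -307, 128], [390, -307, 128], [390, -307, 128], [390, -307, 128], [390, -307, 128], [390, -307, 128], [390, -307, 128]], "twist": [[0, 0, 42.4], [0, 0, 42.4], [0, 0, 42.4], [0, 0, 42.4], [0, 0, 42.4], [0, 0, 42.4], [0, 0, 42.4], [0, 0, 42.4], [0, 0, 42.4], [0, 0, 42.4]], "jaw": [50, 50, 50, 50, 50, 50, 50, 50, 50, 50], "squeeze": 25}}

```text
time_s: 2.1
position: [0.4336, -0.1762, 0.2817]
orientation: [3.141, -0.001, -0.488]
ft_force: [0.9, -0.0, 0.5]
width: 0.0497
```

```bash
python3 plan.py 445 -162 60 -28; python3 - <<'E'
from h import *
for n in CAM: 
    im=read_camera(n)[:,:,::-1].copy()
    cv2.imwrite(f"pics/{n}1.png",cv2.resize(im,(800,600),interpolation=cv2.INTER_CUBIC))
E
```

```text
shift [  3.3 -17.9  55.7] twist [ 0.  -0.1  0. ] dist 59.0
t 2.1 pos [ 433.6 -176.2  281.7] rpy [ 1.7999e+02 -7.0000e-02 -2.7980e+01] q [-0.64  0.1   1.97 -0.    1.07  1.42] F [ 0.9 -0.   0.5] w 49.7
```

View pics/scene1.png

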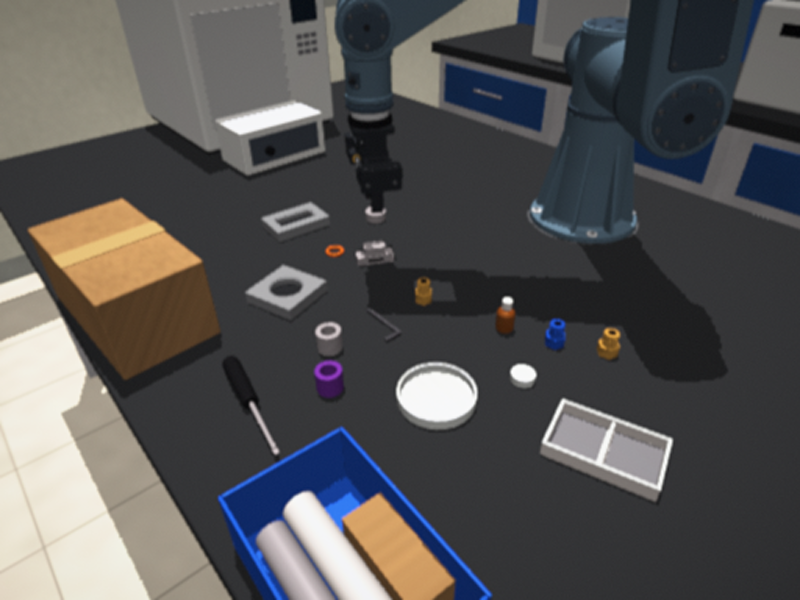

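View pics/top1.png

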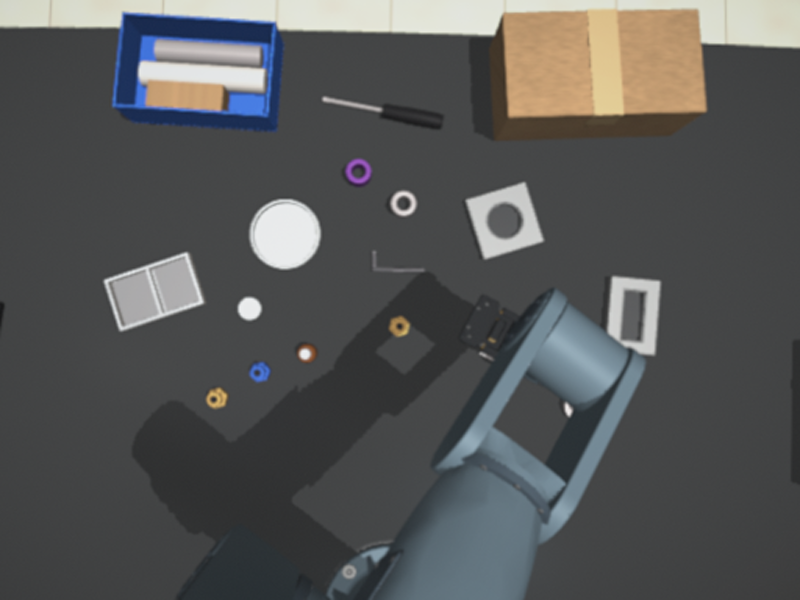

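Request:
{"api": "step_arm", "payload": {"xyz": [[3.3, -17.9, 20], [3.3, -17.9, 55], [3.3, -17.9, 55], [3.3, -17.9, 55], [3.3, -17.9, 55]], "twist": [[0, 0, 0], [0, 0, 0], [0, 0, 0], [0, 0, 0], [0, 0, 0]], "jaw": [50, 50, 50, 50, 50]}}

```text
time_s: 2.7
position: [0.4458, -0.1596, 0.2268]
orientation: [-3.14, 0.0, -0.483]
ft_force: [-0.1, 0.6, -0.3]
width: 0.0502
```

```bash
python3 plan.py 445 -162 16 -28; python3 - <<'E'
from h import *
n='scene'
im=read_camera(n)[:,:,::-1].copy()
cv2.imwrite(f"pics/{n}2.png",cv2.resize(im[70:210,170:320],None,fx=4,fy=4,interpolation=cv2.INTER_CUBIC))
E
```

```text
shift [ 0.4  2.6 44.8] twist [-0.1  0.   0.4] dist 45.0
t 2.7 pos [ 445.8 -159.6  226.8] rpy [-1.7992e+02  2.0000e-02 -2.7650e+01] q [-0.6   0.21  1.99  0.    0.95  1.46] F [-0.1  0.6 -0.3] w 50.2
```

View pics/scene2.png

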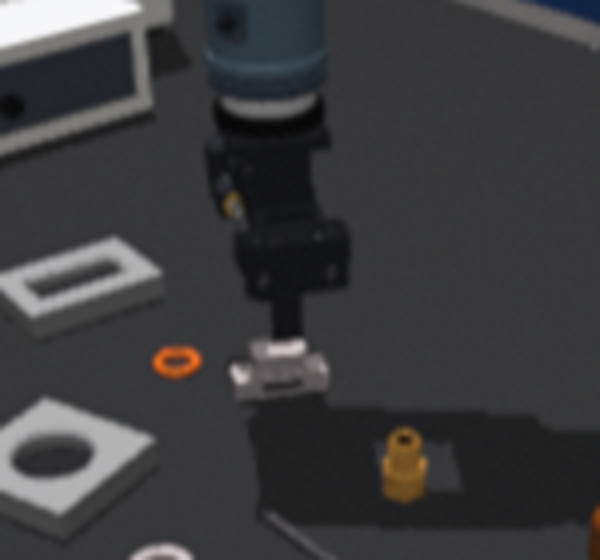

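Request:
{"api": "step_arm", "payload": {"xyz": [[0.4, 2.2, 15], [0.4, 2.2, 30], [0.4, 2.2, 44.5], [0.4, 2.2, 44.5], [0.4, 2.2, 44.5], [0.4, 2.2, 44.5]], "twist": [[0, 0, 0.3], [0, 0, 0.3], [0, 0, 0.3], [0, 0, 0.3], [0, 0, 0.3], [0, 0, 0.3]], "jaw": [50, 50, 50, 50, 50, 50]}}

```text
time_s: 3.35
position: [0.4458, -0.1623, 0.1838]
orientation: [-3.14, -0.003, -0.488]
ft_force: [-0.2, 0.2, 1.0]
width: 0.05
```

Request:
{"api": "step_arm", "payload": {"xyz": [[0, 0, 0], [0, 0, 0], [0, 0, 0], [0, 0, 0], [0, 0, 0], [0, 0, 0], [0, 0, 0]], "twist": [[0, 0, 0], [0, 0, 0], [0, 0, 0], [0, 0, 0], [0, 0, 0], [0, 0, 0], [0, 0, 0]], "jaw": [15, 15, 15, 15, 15, 15, 15], "squeeze": 30}}

```text
time_s: 4.05
position: [0.4461, -0.1623, 0.1841]
orientation: [-3.14, -0.003, -0.488]
ft_force: [0.9, 2.8, 5.3]
width: 0.0239
```

```bash
python3 plan.py 445 -162 80 -28
```

```text
shift [ -0.9   0.2 -61.9] twist [-0.1 -0.2  0. ] dist 62.0
t 4.05 pos [ 446.1 -162.3  184.1] rpy [-179.92   -0.18  -27.97] q [-0.6   0.3   1.99  0.    0.85  1.46] F [0.9 2.8 5.3] w 23.9
```

Request:
{"api": "step_arm", "payload": {"xyz": [[0, 0, -10], [0, 0, -40], [0, 0, -80], [0, 0, -80], [0, 0, -80], [0, 0, -80]], "twist": [[0, 0, 0], [0, 0, 0], [0, 0, 0], [0, 0, 0], [0, 0, 0], [0, 0, 0]], "jaw": [15, 15, 15, 15, 15, 15]}}

```text
time_s: 4.65
position: [0.445, -0.1618, 0.2628]
orientation: [-3.14, -0.0, -0.488]
ft_force: [-0.0, -1.0, -3.4]
width: 0.0237
```

```bash
python3 plan.py 485 -383.5 98 -5
```

```text
shift [139.3 177.1  -1.5] twist [ -0.1  -0.  -23. ] dist 225.0
t 4.65 pos [ 445.  -161.8  262.8] rpy [-1.7991e+02 -2.0000e-02 -2.7970e+01] q [-0.6   0.14  1.97  0.    1.03  1.46] F [-0.  -1.  -3.4] w 23.7
```

Request:
{"api": "step_arm", "payload": {"xyz": [[139, 177, 0], [139, 177, 0], [139, 177, 0], [139, 177, 0], [139, 177, 0], [139, 177, 0], [139, 177, 0], [139, 177, 0], [139, 177, 0], [139, 177, 0]], "twist": [[0, 0, -23], [0, 0, -23], [0, 0, -23], [0, 0, -23], [0, 0, -23], [0, 0, -23], [0, 0, -23], [0, 0, -23], [0, 0, -23], [0, 0, -23]], "jaw": [15, 15, 15, 15, 15, 15, 15, 15, 15, 15]}}

```text
time_s: 5.65
position: [0.4848, -0.3822, 0.2625]
orientation: [-3.14, -0.001, -0.085]
ft_force: [-0.3, 0.2, -3.5]
width: 0.0237
```

```bash
python3 plan.py 485 -383.5 50 -5
```

```text
shift [ 0.2  1.4 46.5] twist [-0.1 -0.   0.1] dist 46.0
t 5.65 pos [ 484.8 -382.2  262.5] rpy [-1.799e+02 -3.000e-02 -4.900e+00] q [-0.86  0.43  1.6   0.    1.11  0.8 ] F [-0.3  0.2 -3.5] w 23.7
```

Lower to just above the pad (part bottom ≈ 28 mm) and look.

Request:
{"api": "step_arm", "payload": {"xyz": [[0.2, 1.4, 20], [0.2, 1.4, 49], [0.2, 1.4, 49], [0.2, 1.4, 49], [0.2, 1.4, 49], [0.2, 1.4, 49]], "twist": [[0, 0, 0], [0, 0, 0], [0, 0, 0], [0, 0, 0], [0, 0, 0], [0, 0, 0]], "jaw": [15, 15, 15, 15, 15, 15]}}

```text
time_s: 6.25
position: [0.4855, -0.384, 0.2152]
orientation: [3.141, -0.003, -0.085]
ft_force: [-1.0, -0.1, -2.6]
width: 0.0238
```

```bash
python3 plan.py 485 -383.5 26 -5; python3 - <<'E'
from h import *
ims=[]
for n,(r,c) in dict(scene=((90,190),(130,260)),top=((150,260),(340,460))).items():
    im=read_camera(n)[:,:,::-1].copy()
    ims.append(cv2.resize(im[r[0]:r[1],c[0]:c[1]],(390,300),interpolation=cv2.INTER_CUBIC))
cv2.imwrite("pics/c3.png",np.hstack(ims))
E
```

```text
shift [-0.6 -0.4 23.2] twist [ 0.  -0.1  0.1] dist 23.0
t 6.25 pos [ 485.5 -384.   215.2] rpy [ 1.7999e+02 -1.5000e-01 -4.8900e+00] q [-0.86  0.5   1.61  0.    1.03  0.79] F [-1.  -0.1 -2.6] w 23.8
```

View pics/c3.png

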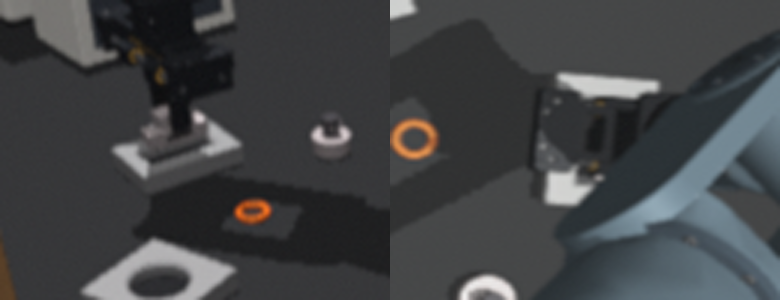

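Request:
{"api": "step_arm", "payload": {"xyz": [[-0.5, -0.4, 4], [-0.5, -0.4, 8], [-0.5, -0.4, 11], [-0.5, -0.4, 14], [-0.5, -0.4, 17], [-0.5, -0.4, 17]], "twist": [[0, 0, 0], [0, 0, 0], [0, 0, 0], [0, 0, 0], [0, 0, 0], [0, 0, 0]], "jaw": [15, 15, 15, 15, 15, 15]}}

```text
time_s: 6.95
position: [0.4847, -0.3832, 0.197]
orientation: [-3.141, -0.001, -0.085]
ft_force: [-0.0, -0.2, -3.3]
width: 0.0239
```

Request:
{"api": "step_arm", "payload": {"xyz": [[0, 0, 2], [0, 0, 3.5], [0, 0, 5], [0, 0, 6], [0, 0, 6]], "twist": [[0, 0, 0], [0, 0, 0], [0, 0, 0], [0, 0, 0], [0, 0, 0]], "jaw": [15, 15, 15, 15, 15]}}

```text
time_s: 7.45
position: [0.4847, -0.3832, 0.1922]
orientation: [-3.14, -0.001, -0.085]
ft_force: [-3.1, 3.8, 6.0]
width: 0.0236
```

Request:
{"api": "step_arm", "payload": {"xyz": [[0, 0, 0], [0, 0, 0], [0, 0, 0], [0, 0, 0], [0, 0, -20], [0, 0, -60], [0, 0, -100], [0, 0, -100], [0, 0, -100]], "twist": [[0, 0, 0], [0, 0, 0], [0, 0, 0], [0, 0, 0], [0, 0, 0], [0, 0, 0], [0, 0, 0], [0, 0, 0], [0, 0, 0]], "jaw": [44, 44, 44, 44, 44, 44, 44, 44, 44]}}

```text
time_s: 8.35
position: [0.4849, -0.3836, 0.2933]
orientation: [3.141, -0.003, -0.085]
ft_force: [-0.4, 0.4, -0.7]
width: 0.0443
```

```bash
python3 plan.py 336 -296.5 100 -5
```

```text
shift [-155.8  -74.1   26.8] twist [ 0.  -0.2  0.1] dist 175.0
t 8.35 pos [ 484.9 -383.6  293.3] rpy [ 1.7996e+02 -1.5000e-01 -4.8800e+00] q [-0.86  0.39  1.58  0.    1.17  0.79] F [-0.4  0.4 -0.7] w 44.3
```

Request:
{"api": "step_arm", "payload": {"xyz": [[-156, -74, 27], [-156, -74, 27], [-156, -74, 27], [-156, -74, 27], [-156, -74, 27], [-156, -74, 27], [-156, -74, 27], [-156, -74, 27]], "twist": [[0, 0, 0], [0, 0, 0], [0, 0, 0], [0, 0, 0], [0, 0, 0], [0, 0, 0], [0, 0, 0], [0, 0, 0]], "jaw": [44, 44, 44, 44, 44, 44, 44, 44]}}

```text
time_s: 9.15
position: [0.3366, -0.2973, 0.2659]
orientation: [3.141, -0.003, -0.085]
ft_force: [0.5, -0.7, 0.0]
width: 0.0441
```

```bash
python3 plan.py 336 -296.5 24 -5; python3 look.py | egrep "step|slot|plug"; python3 - <<'E'
from h import *
ims=[]
for n,(r,c) in dict(scene=((90,190),(130,260)),top=((150,290),(320,440))).items():
    im=read_camera(n)[:,:,::-1].copy()
    ims.append(cv2.resize(im[r[0]:r[1],c[0]:c[1]],(390,350),interpolation=cv2.INTER_CUBIC))
cv2.imwrite("pics/c4.png",np.hstack(ims))
E
```

```text
shift [-0.9 -0.9 75.9] twist [ 0.1 -0.2  0.1] dist 76.0
t 9.15 pos [ 336.6 -297.3  265.9] rpy [179.94  -0.18  -4.86] q [-0.99  0.08  2.03  0.    1.03  0.67] F [ 0.5 -0.7  0. ] w 44.1
step_gauge top 0.85 332 [182 178 178] [ 0.481 -0.386]
step_gauge scene 0.71 181 [130 124 125] [ 0.479 -0.401]
step_gauge scene 0.64 3061 [159 155 155] [0.519 0.396]
plug_gauge scene 0.64 118 [91 85 87] [ 0.346 -0.283]
slot_foam top 0.79 1259 [177 177 176] [ 0.483 -0.383]
slot_foam top 0.37 119 [152 128 114] [0.414 0.141]
slot_foam scene 0.89 513 [113 112 114] [ 0.495 -0.372]
```

View pics/c4.png

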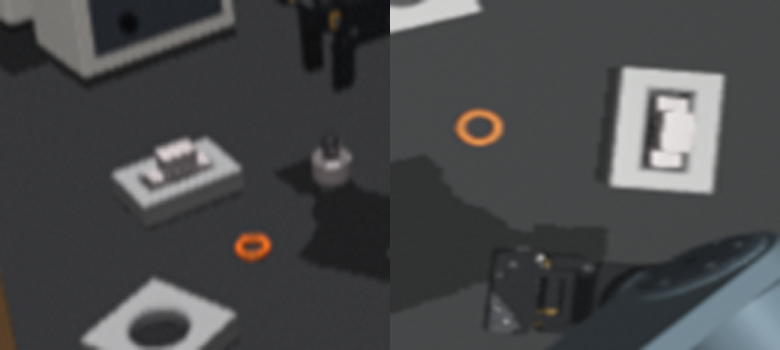

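Request:
{"api": "step_arm", "payload": {"xyz": [[-1, -0.9, 30], [-1, -0.9, 55], [-1, -0.9, 65], [-1, -0.9, 75], [-1, -0.9, 75], [-1, -0.9, 75], [-1, -0.9, 75]], "twist": [[0, 0, 0], [0, 0, 0], [0, 0, 0], [0, 0, 0], [0, 0, 0], [0, 0, 0], [0, 0, 0]], "jaw": [44, 44, 44, 44, 44, 44, 44]}}

```text
time_s: 10.95
position: [0.3355, -0.2962, 0.1918]
orientation: [3.139, -0.004, -0.085]
ft_force: [0.8, 0.1, -0.4]
width: 0.0438
```

Request:
{"api": "step_arm", "payload": {"xyz": [[0, 0, 0], [0, 0, 0], [0, 0, 0], [0, 0, 0], [0, 0, 0], [0, 0, 0], [0, 0, 0]], "twist": [[0, 0, 0], [0, 0, 0], [0, 0, 0], [0, 0, 0], [0, 0, 0], [0, 0, 0], [0, 0, 0]], "jaw": [12, 12, 12, 12, 12, 12, 12]}}

```text
time_s: 11.65
position: [0.3355, -0.2958, 0.1919]
orientation: [3.141, -0.004, -0.085]
ft_force: [-0.2, 4.7, 6.5]
width: 0.0188
```

Request:
{"api": "step_arm", "payload": {"xyz": [[0, 0, -10], [0, 0, -40], [0, 0, -80], [0, 0, -80], [0, 0, -80], [0, 0, -80]], "twist": [[0, 0, 0], [0, 0, 0], [0, 0, 0], [0, 0, 0], [0, 0, 0], [0, 0, 0]], "jaw": [12, 12, 12, 12, 12, 12]}}

```text
time_s: 12.25
position: [0.3347, -0.2951, 0.2708]
orientation: [-3.141, -0.002, -0.085]
ft_force: [0.2, -0.4, -3.3]
width: 0.019
```

```bash
python3 plan.py 636 -171.5 104 -5
```

```text
shift [ 289.7 -148.7    1.5] twist [-0.  -0.1  0.1] dist 326.0
t 12.25 pos [ 334.7 -295.1  270.8] rpy [-1.7996e+02 -1.2000e-01 -4.8800e+00] q [-0.99  0.07  2.03  0.    1.04  0.66] F [ 0.2 -0.4 -3.3] w 19.0
```

Request:
{"api": "step_arm", "payload": {"xyz": [[290, -149, 0], [290, -149, 0], [290, -149, 0], [290, -149, 0], [290, -149, 0], [290, -149, 0], [290, -149, 0], [290, -149, 0], [290, -149, 0], [290, -149, 0]], "twist": [[0, 0, 0], [0, 0, 0], [0, 0, 0], [0, 0, 0], [0, 0, 0], [0, 0, 0], [0, 0, 0], [0, 0, 0], [0, 0, 0], [0, 0, 0]], "jaw": [12, 12, 12, 12, 12, 12, 12, 12, 12, 12]}}

```text
time_s: 13.25
position: [0.6351, -0.1715, 0.2697]
orientation: [-3.14, 0.001, -0.086]
ft_force: [0.1, 0.6, -2.8]
width: 0.0188
```

```bash
python3 plan.py 636 -171.5 60 -5
```

```text
shift [ 1.  -0.1 43.7] twist [-0.1  0.1  0.1] dist 44.0
t 13.25 pos [ 635.1 -171.5  269.7] rpy [-1.7991e+02  8.0000e-02 -4.9200e+00] q [-0.44  0.5   1.48  0.    1.16  1.21] F [ 0.1  0.6 -2.8] w 18.8
```

Request:
{"api": "step_arm", "payload": {"xyz": [[0.5, 0, 20], [0.5, 0, 44], [0.5, 0, 44], [0.5, 0, 44], [0.5, 0, 44]], "twist": [[0, 0, 0], [0, 0, 0], [0, 0, 0], [0, 0, 0], [0, 0, 0]], "jaw": [12, 12, 12, 12, 12]}}

```text
time_s: 13.75
position: [0.6357, -0.1722, 0.2272]
orientation: [-3.141, -0.001, -0.087]
ft_force: [-0.1, 0.0, -1.8]
width: 0.0187
```

```bash
python3 plan.py 636 -171.5 34 -5; python3 - <<'E'
from h import *
ims=[]
for n,(r,c) in dict(scene=((110,220),(130,260)),top=((100,190),(270,390))).items():
    im=read_camera(n)[:,:,::-1].copy()
    ims.append(cv2.resize(im[r[0]:r[1],c[0]:c[1]],(390,350),interpolation=cv2.INTER_CUBIC))
cv2.imwrite("pics/c5.png",np.hstack(ims))
E
```

```text
shift [ 0.2 -0.7 27.2] twist [-0. -0.  0.] dist 27.0
t 13.75 pos [ 635.7 -172.2  227.2] rpy [-1.7995e+02 -3.0000e-02 -4.9600e+00] q [-0.44  0.55  1.5   0.    1.09  1.21] F [-0.1  0.  -1.8] w 18.7
```

View pics/c5.png

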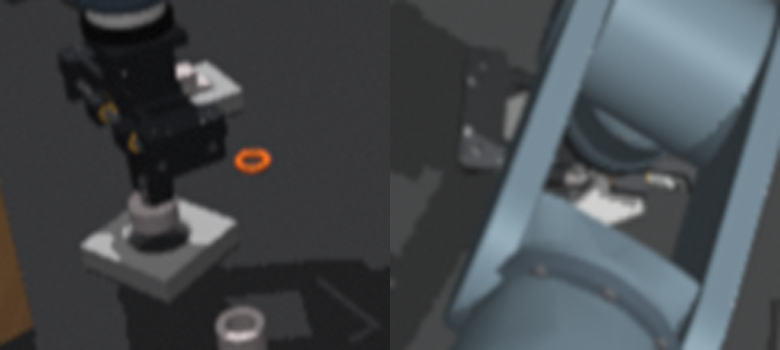

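Request:
{"api": "step_arm", "payload": {"xyz": [[0, -0.5, 6], [0, -0.5, 11], [0, -0.5, 15], [0, -0.5, 19], [0, -0.5, 22], [0, -0.5, 22]], "twist": [[0, 0, 0], [0, 0, 0], [0, 0, 0], [0, 0, 0], [0, 0, 0], [0, 0, 0]], "jaw": [12, 12, 12, 12, 12, 12]}}

```text
time_s: 14.45
position: [0.6358, -0.1714, 0.2045]
orientation: [-3.141, 0.0, -0.086]
ft_force: [-0.4, 0.2, -2.9]
width: 0.0193
```

Request:
{"api": "step_arm", "payload": {"xyz": [[0, 0, 2], [0, 0, 4], [0, 0, 5.5], [0, 0, 6], [0, 0, 6]], "twist": [[0, 0, 0], [0, 0, 0], [0, 0, 0], [0, 0, 0], [0, 0, 0]], "jaw": [12, 12, 12, 12, 12]}}

```text
time_s: 14.95
position: [0.6359, -0.1714, 0.2001]
orientation: [-3.141, 0.0, -0.086]
ft_force: [-6.4, 0.9, 6.8]
width: 0.0189
```

Request:
{"api": "step_arm", "payload": {"xyz": [[0, 0, 0], [0, 0, 0], [0, 0, 0], [0, 0, 0], [0, 0, -20], [0, 0, -60], [0, 0, -100], [0, 0, -100], [0, 0, -100]], "twist": [[0, 0, 0], [0, 0, 0], [0, 0, 0], [0, 0, 0], [0, 0, 0], [0, 0, 0], [0, 0, 0], [0, 0, 0], [0, 0, 0]], "jaw": [44, 44, 44, 44, 44, 44, 44, 44, 44]}}

```text
time_s: 15.85
position: [0.6363, -0.1717, 0.3014]
orientation: [3.142, -0.002, -0.086]
ft_force: [0.8, 0.1, -0.2]
width: 0.0438
```

```bash
python3 plan.py 461.5 -5 100 15
```

```text
shift [-188.5 -151.    35. ] twist [  0.   -0.1 -19.9] dist 244.0
t 15.85 pos [ 636.3 -171.7  301.4] rpy [ 1.80e+02 -1.40e-01 -4.93e+00] q [-0.44  0.46  1.46  0.    1.21  1.21] F [ 0.8  0.1 -0.2] w 43.8
```

Request:
{"api": "step_arm", "payload": {"xyz": [[-188.5, -151, 20], [-188.5, -151, 35], [-188.5, -151, 35], [-188.5, -151, 35], [-188.5, -151, 35], [-188.5, -151, 35], [-188.5, -151, 35], [-188.5, -151, 35], [-188.5, -151, 35], [-188.5, -151, 35]], "twist": [[0, 0, -20], [0, 0, -20], [0, 0, -20], [0, 0, -20], [0, 0, -20], [0, 0, -20], [0, 0, -20], [0, 0, -20], [0, 0, -20], [0, 0, -20]], "jaw": [44, 44, 44, 44, 44, 44, 44, 44, 44, 44]}}

```text
time_s: 16.85
position: [0.4623, -0.0058, 0.266]
orientation: [3.14, -0.003, 0.262]
ft_force: [0.2, 0.2, -0.1]
width: 0.0436
```

```bash
python3 plan.py 461.5 -5 21.5 15; python3 - <<'E'
from h import *
ims=[]
for n,(r,c) in dict(scene=((100,220),(130,350)),top=((100,240),(270,440))).items():
    im=read_camera(n)[:,:,::-1].copy()
    ims.append(cv2.resize(im[r[0]:r[1],c[0]:c[1]],(390,300),interpolation=cv2.INTER_CUBIC))
cv2.imwrite("pics/c6.png",np.hstack(ims))
E
```

```text
shift [-0.8 -1.1 78.5] twist [ 0.1 -0.2  0. ] dist 79.0
t 16.85 pos [462.3  -5.8 266. ] rpy [ 1.7993e+02 -1.5000e-01  1.5020e+01] q [-0.27  0.11  2.    0.    1.03  1.04] F [ 0.2  0.2 -0.1] w 43.6
```

View pics/c6.png

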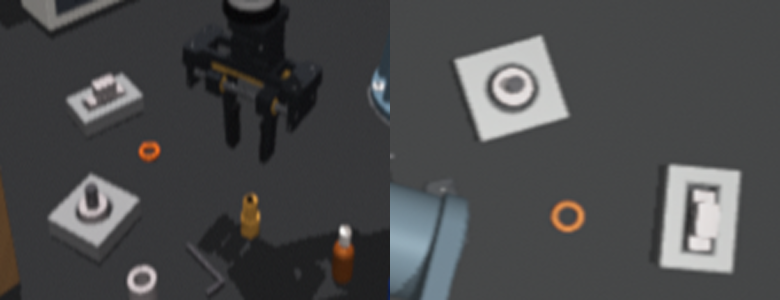

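Request:
{"api": "step_arm", "payload": {"xyz": [[-0.8, -1, 30], [-0.8, -1, 55], [-0.8, -1, 68], [-0.8, -1, 77.5], [-0.8, -1, 77.5], [-0.8, -1, 77.5], [-0.8, -1, 77.5]], "twist": [[0, 0, 0], [0, 0, 0], [0, 0, 0], [0, 0, 0], [0, 0, 0], [0, 0, 0], [0, 0, 0]], "jaw": [44, 44, 44, 44, 44, 44, 44]}}

```text
time_s: 17.65
position: [0.4618, -0.005, 0.1894]
orientation: [3.14, -0.004, 0.262]
ft_force: [0.9, 0.0, 1.5]
width: 0.0441
```

Request:
{"api": "step_arm", "payload": {"xyz": [[0, 0, 0], [0, 0, 0], [0, 0, 0], [0, 0, 0], [0, 0, 0], [0, 0, 0], [0, 0, 0]], "twist": [[0, 0, 0], [0, 0, 0], [0, 0, 0], [0, 0, 0], [0, 0, 0], [0, 0, 0], [0, 0, 0]], "jaw": [14, 14, 14, 14, 14, 14, 14]}}

```text
time_s: 18.35
position: [0.462, -0.0049, 0.1898]
orientation: [3.14, -0.005, 0.262]
ft_force: [-0.9, 2.6, 5.6]
width: 0.0211
```

Request:
{"api": "step_arm", "payload": {"xyz": [[0, 0, -10], [0, 0, -40], [0, 0, -90], [0, 0, -90], [0, 0, -90], [0, 0, -90]], "twist": [[0, 0, 0], [0, 0, 0], [0, 0, 0], [0, 0, 0], [0, 0, 0], [0, 0, 0]], "jaw": [14, 14, 14, 14, 14, 14]}}

```text
time_s: 18.95
position: [0.4608, -0.0047, 0.2787]
orientation: [3.141, -0.003, 0.262]
ft_force: [-0.5, 0.6, -2.5]
width: 0.0211
```

```bash
python3 -c "
import numpy as np
for s in(36,-36): print(510.3-s*np.sin(np.radians(19.5)),390+s*np.cos(np.radians(19.5)))"; python3 plan.py 522.3 356 112 20
```

```text
498.28295306758423 423.9350936793184
522.3170469324158 356.0649063206816
shift [ 153.  -332.4    0.8] twist [ 0.1 -0.2 -5. ] dist 366.0
t 18.95 pos [460.8  -4.7 278.7] rpy [ 1.7994e+02 -1.6000e-01  1.5030e+01] q [-0.27  0.09  1.99  0.    1.06  1.04] F [-0.5  0.6 -2.5] w 21.1
```

Request:
{"api": "step_arm", "payload": {"xyz": [[153, -332, 0], [153, -332, 0], [153, -332, 0], [153, -332, 0], [153, -332, 0], [153, -332, 0], [153, -332, 0], [153, -332, 0], [153, -332, 0], [153, -332, 0]], "twist": [[0, 0, -5], [0, 0, -5], [0, 0, -5], [0, 0, -5], [0, 0, -5], [0, 0, -5], [0, 0, -5], [0, 0, -5], [0, 0, -5], [0, 0, -5]], "jaw": [14, 14, 14, 14, 14, 14, 14, 14, 14, 14]}}

```text
time_s: 19.95
position: [0.5217, 0.3547, 0.2768]
orientation: [3.139, 0.001, 0.35]
ft_force: [0.0, -0.3, -2.0]
width: 0.0209
```

```bash
python3 plan.py 522.3 356 54 20
```

```text
shift [ 1.  -1.2 56.8] twist [0.1 0.1 0.1] dist 57.0
t 19.95 pos [521.7 354.7 276.8] rpy [1.7988e+02 8.0000e-02 2.0050e+01] q [ 0.41  0.44  1.55 -0.    1.15  1.63] F [ 0.  -0.3 -2. ] w 20.9
```

Request:
{"api": "step_arm", "payload": {"xyz": [[1, -1.2, 20], [1, -1.2, 45], [1, -1.2, 56], [1, -1.2, 56], [1, -1.2, 56], [1, -1.2, 56]], "twist": [[0, 0, 0], [0, 0, 0], [0, 0, 0], [0, 0, 0], [0, 0, 0], [0, 0, 0]], "jaw": [14, 14, 14, 14, 14, 14]}}

```text
time_s: 20.55
position: [0.523, 0.3559, 0.2223]
orientation: [3.14, -0.001, 0.349]
ft_force: [0.7, 0.4, -0.6]
width: 0.0212
```

```bash
python3 plan.py 522.3 356 28 20; python3 - <<'E'
from h import *
ims=[]
for n,(r,c) in dict(scene=((190,330),(300,450)),top=((130,270),(50,240))).items():
    im=read_camera(n)[:,:,::-1].copy()
    ims.append(cv2.resize(im[r[0]:r[1],c[0]:c[1]],(390,350),interpolation=cv2.INTER_CUBIC))
cv2.imwrite("pics/c7.png",np.hstack(ims))
E
```

```text
shift [-0.6 -0.4 28.3] twist [ 0.1 -0.1  0. ] dist 28.0
t 20.55 pos [523.  355.9 222.3] rpy [ 1.7988e+02 -6.0000e-02  2.0020e+01] q [ 0.41  0.51  1.57 -0.    1.06  1.63] F [ 0.7  0.4 -0.6] w 21.2
```

View pics/c7.png

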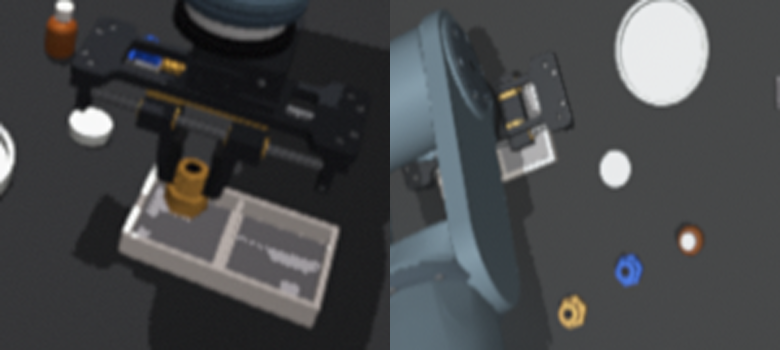

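Request:
{"api": "step_arm", "payload": {"xyz": [[-0.5, 0, 8], [-0.5, 0, 15], [-0.5, 0, 20], [-0.5, 0, 23], [-0.5, 0, 26], [-0.5, 0, 28], [-0.5, 0, 29]], "twist": [[0, 0, 0], [0, 0, 0], [0, 0, 0], [0, 0, 0], [0, 0, 0], [0, 0, 0], [0, 0, 0]], "jaw": [14, 14, 14, 14, 14, 14, 14]}}

```text
time_s: 21.35
position: [0.5225, 0.3561, 0.1938]
orientation: [3.14, -0.001, 0.35]
ft_force: [-4.0, -2.3, 10.8]
width: 0.0212
```

Request:
{"api": "step_arm", "payload": {"xyz": [[0, 0, -0.5], [0, 0, -0.5], [0, 0, -0.5], [0, 0, -0.5], [0, 0, -20], [0, 0, -60], [0, 0, -90], [0, 0, -90], [0, 0, -90]], "twist": [[0, 0, 0], [0, 0, 0], [0, 0, 0], [0, 0, 0], [0, 0, 0], [0, 0, 0], [0, 0, 0], [0, 0, 0], [0, 0, 0]], "jaw": [42, 42, 42, 42, 42, 42, 42, 42, 42]}}

```text
time_s: 22.25
position: [0.5225, 0.3563, 0.2846]
orientation: [3.14, -0.003, 0.35]
ft_force: [0.7, 0.8, -0.3]
width: 0.0418
```

```bash
python3 plan.py 341.5 284.5 110 50
```

```text
shift [-194.7    5.3    8.1] twist [  0.1  -0.1 -29.9] dist 195.0
t 22.25 pos [522.5 356.3 284.6] rpy [ 1.7989e+02 -1.4000e-01  2.0050e+01] q [ 0.41  0.43  1.55 -0.    1.16  1.63] F [ 0.7  0.8 -0.3] w 41.8
```

Request:
{"api": "step_arm", "payload": {"xyz": [[-194.7, 5.3, 8], [-194.7, 5.3, 8], [-194.7, 5.3, 8], [-194.7, 5.3, 8], [-194.7, 5.3, 8], [-194.7, 5.3, 8], [-194.7, 5.3, 8], [-194.7, 5.3, 8], [-194.7, 5.3, 8], [-194.7, 5.3, 8]], "twist": [[0, 0, -60], [0, 0, -60], [0, 0, -60], [0, 0, -60], [0, 0, -60], [0, 0, -60], [0, 0, -60], [0, 0, -60], [0, 0, -60], [0, 0, -60]], "jaw": [42, 42, 42, 42, 42, 42, 42, 42, 42, 42]}}

```text
time_s: 23.25
position: [0.3413, 0.2844, 0.2755]
orientation: [3.14, 0.001, 1.394]
ft_force: [0.6, -0.4, 0.1]
width: 0.0421
```

```bash
python3 plan.py 341.5 284.5 21.5 80; python3 - <<'E'
from h import *
ims=[]
for n,(r,c) in dict(scene=((170,330),(290,450)),top=((130,270),(50,240))).items():
    im=read_camera(n)[:,:,::-1].copy()
    ims.append(cv2.resize(im[r[0]:r[1],c[0]:c[1]],(390,350),interpolation=cv2.INTER_CUBIC))
cv2.imwrite("pics/c8.png",np.hstack(ims))
E
```

```text
shift [ 0.2  0.  88. ] twist [ 0.1  0.1 -0.1] dist 88.0
t 23.25 pos [341.3 284.4 275.5] rpy [1.7988e+02 7.0000e-02 7.9880e+01] q [ 0.43  0.06  2.04 -0.    1.05  0.6 ] F [ 0.6 -0.4  0.1] w 42.1
```

View pics/c8.png

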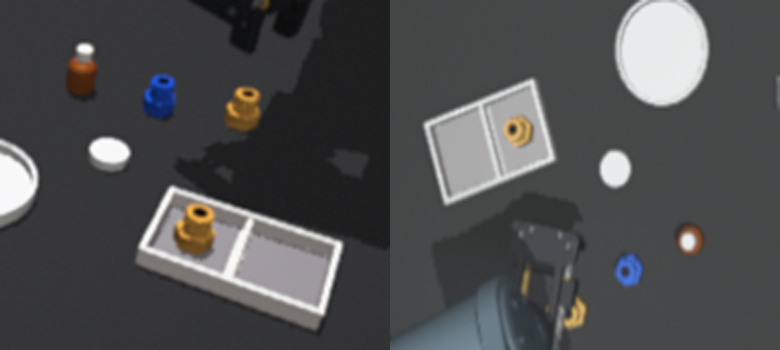

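```bash
python3 - <<'E'
from h import *
P=np.array([[.3413,.2844,.110],[.3413,.2844,.02],[.3413,.2844,.04]])
for n,(r,c) in dict(scene=((170,330),(290,450)),top=((130,270),(50,240))).items():
    q=proj(P,n); print(n,((q-[c[0],r[0]])*[390/(c[1]-c[0]),350/(r[1]-r[0])]).round(), q.round())
E
```

```text
scene [[264.  40.]
 [244. 107.]
 [248.  93.]] [[398. 188.]
 [390. 219.]
 [392. 212.]]
top [[162. 320.]
 [181. 310.]
 [177. 312.]] [[129. 258.]
 [138. 254.]
 [136. 255.]]
```

Request:
{"api": "step_arm", "payload": {"xyz": [[0, 0, 30], [0, 0, 55], [0, 0, 75], [0, 0, 87], [0, 0, 87], [0, 0, 87], [0, 0, 87]], "twist": [[0, 0, 0], [0, 0, 0], [0, 0, 0], [0, 0, 0], [0, 0, 0], [0, 0, 0], [0, 0, 0]], "jaw": [42, 42, 42, 42, 42, 42, 42]}}

```text
time_s: 24.05
position: [0.3422, 0.2847, 0.1898]
orientation: [3.137, -0.0, 1.395]
ft_force: [-0.6, -0.8, 0.2]
width: 0.0419
```

Request:
{"api": "step_arm", "payload": {"xyz": [[0, 0, 0], [0, 0, 0], [0, 0, 0], [0, 0, 0], [0, 0, 0], [0, 0, 0], [0, 0, 0]], "twist": [[0, 0, 0], [0, 0, 0], [0, 0, 0], [0, 0, 0], [0, 0, 0], [0, 0, 0], [0, 0, 0]], "jaw": [14, 14, 14, 14, 14, 14, 14]}}

```text
time_s: 24.75
position: [0.3424, 0.2849, 0.1902]
orientation: [3.137, -0.001, 1.395]
ft_force: [-2.3, 1.4, 6.0]
width: 0.0207
```

Request:
{"api": "step_arm", "payload": {"xyz": [[0, 0, -10], [0, 0, -40], [0, 0, -90], [0, 0, -90], [0, 0, -90], [0, 0, -90]], "twist": [[0, 0, 0], [0, 0, 0], [0, 0, 0], [0, 0, 0], [0, 0, 0], [0, 0, 0]], "jaw": [14, 14, 14, 14, 14, 14]}}

```text
time_s: 25.35
position: [0.3413, 0.2845, 0.2793]
orientation: [3.138, 0.0, 1.395]
ft_force: [-0.3, -0.2, -1.8]
width: 0.0206
```

```bash
python3 plan.py 498 424 112 80
```

```text
shift [164.7 129.9   1.6] twist [ 0.2  0.  -0.1] dist 210.0
t 25.35 pos [341.3 284.5 279.3] rpy [1.7982e+02 2.0000e-02 7.9940e+01] q [ 0.43  0.05  2.03 -0.    1.06  0.6 ] F [-0.3 -0.2 -1.8] w 20.6
```

Request:
{"api": "step_arm", "payload": {"xyz": [[165, 130, 0], [165, 130, 0], [165, 130, 0], [165, 130, 0], [165, 130, 0], [165, 130, 0], [165, 130, 0], [165, 130, 0], [165, 130, 0]], "twist": [[0.2, 0, 0], [0.2, 0, 0], [0.2, 0, 0], [0.2, 0, 0], [0.2, 0, 0], [0.2, 0, 0], [0.2, 0, 0], [0.2, 0, 0], [0.2, 0, 0]], "jaw": [14, 14, 14, 14, 14, 14, 14, 14, 14]}}

```text
time_s: 26.25
position: [0.4973, 0.4236, 0.2798]
orientation: [-3.141, 0.001, 1.395]
ft_force: [0.9, 0.2, -0.9]
width: 0.021
```

Request:
{"api": "step_arm", "payload": {"xyz": [[0, 0, 20], [0, 0, 45], [0, 0, 56], [0, 0, 56], [0, 0, 56], [0, 0, 56]], "twist": [[0, 0, 0], [0, 0, 0], [0, 0, 0], [0, 0, 0], [0, 0, 0], [0, 0, 0]], "jaw": [14, 14, 14, 14, 14, 14]}}

```text
time_s: 26.85
position: [0.4978, 0.4239, 0.2254]
orientation: [3.14, -0.001, 1.395]
ft_force: [-0.3, 0.0, -0.9]
width: 0.0211
```

```bash
python3 plan.py 498 424 28 80; python3 - <<'E'
from h import *
ims=[]
for n,(r,c) in dict(scene=((190,330),(300,450)),top=((130,270),(50,240))).items():
    im=read_camera(n)[:,:,::-1].copy()
    ims.append(cv2.resize(im[r[0]:r[1],c[0]:c[1]],(390,350),interpolation=cv2.INTER_CUBIC))
cv2.imwrite("pics/c9.png",np.hstack(ims))
E
```

```text
shift [ 0.1  0.1 31.4] twist [ 0.1 -0.  -0.1] dist 31.0
t 26.85 pos [497.8 423.9 225.4] rpy [ 1.7994e+02 -5.0000e-02  7.9930e+01] q [ 0.52  0.55  1.51 -0.    1.08  0.7 ] F [-0.3  0.  -0.9] w 21.1
```

View pics/c9.png

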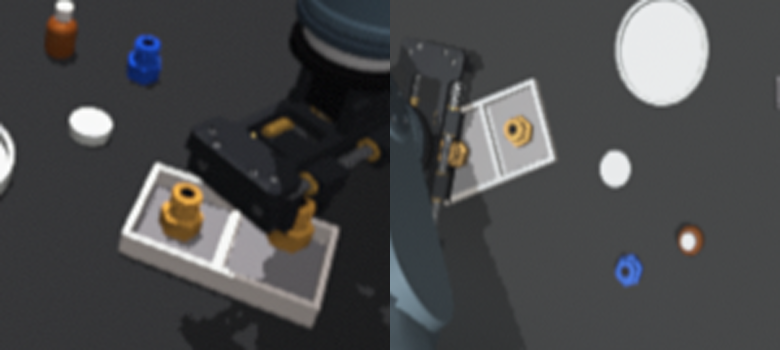

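Request:
{"api": "step_arm", "payload": {"xyz": [[0, 0, 8], [0, 0, 16], [0, 0, 22], [0, 0, 26], [0, 0, 29], [0, 0, 31], [0, 0, 32], [0, 0, 32]], "twist": [[0, 0, 0], [0, 0, 0], [0, 0, 0], [0, 0, 0], [0, 0, 0], [0, 0, 0], [0, 0, 0], [0, 0, 0]], "jaw": [14, 14, 14, 14, 14, 14, 14, 14]}}

```text
time_s: 27.75
position: [0.4977, 0.424, 0.1944]
orientation: [3.141, -0.0, 1.395]
ft_force: [-4.6, -2.9, 7.2]
width: 0.0211
```

Request:
{"api": "step_arm", "payload": {"xyz": [[0, 0, -0.3], [0, 0, -0.3], [0, 0, -0.3], [0, 0, -0.3], [0, 0, -20], [0, 0, -60], [0, 0, -100], [0, 0, -100], [0, 0, -100]], "twist": [[0, 0, 0], [0, 0, 0], [0, 0, 0], [0, 0, 0], [0, 0, 0], [0, 0, 0], [0, 0, 0], [0, 0, 0], [0, 0, 0]], "jaw": [42, 42, 42, 42, 42, 42, 42, 42, 42]}}

```text
time_s: 28.65
position: [0.4979, 0.4241, 0.2956]
orientation: [3.139, -0.002, 1.395]
ft_force: [-0.7, -0.7, -0.4]
width: 0.0422
```

```bash
python3 plan.py 658 -7.5 110 40
```

```text
shift [-397.1  232.9   19.4] twist [ 0.1 -0.2 39.9] dist 461.0
t 28.65 pos [497.9 424.1 295.6] rpy [ 1.7986e+02 -1.1000e-01  7.9950e+01] q [ 0.52  0.46  1.48 -0.    1.2   0.7 ] F [-0.7 -0.7 -0.4] w 42.2
```

Request:
{"api": "step_arm", "payload": {"xyz": [[-397, 233, 19], [-397, 233, 19], [-397, 233, 19], [-397, 233, 19], [-397, 233, 19], [-397, 233, 19], [-397, 233, 19], [-397, 233, 19], [-397, 233, 19], [-397, 233, 19]], "twist": [[0, 0, 26], [0, 0, 26], [0, 0, 26], [0, 0, 26], [0, 0, 26], [0, 0, 26], [0, 0, 26], [0, 0, 26], [0, 0, 26], [0, 0, 26]], "jaw": [62, 62, 62, 62, 62, 62, 62, 62, 62, 62]}}

```text
time_s: 29.65
position: [0.6586, -0.0125, 0.2739]
orientation: [-3.141, -0.001, 0.937]
ft_force: [0.4, 0.6, 0.3]
width: 0.0618
```

```bash
python3 plan.py 658 -7.5 70 54; python3 - <<'E'
from h import *
ims=[]
for n,(r,c) in dict(scene=((170,330),(150,450)),top=((80,270),(50,340))).items():
    im=read_camera(n)[:,:,::-1].copy()
    ims.append(cv2.resize(im[r[0]:r[1],c[0]:c[1]],(390,300),interpolation=cv2.INTER_CUBIC))
cv2.imwrite("pics/c10.png",np.hstack(ims))
E
```

```text
shift [ 3.7 -3.4 37.9] twist [-0.  -0.  -0.3] dist 38.0
t 29.65 pos [658.6 -12.5 273.9] rpy [-1.7999e+02 -4.0000e-02  5.3660e+01] q [-0.2   0.49  1.48  0.    1.17  0.43] F [0.4 0.6 0.3] w 61.8
```

View pics/c10.png

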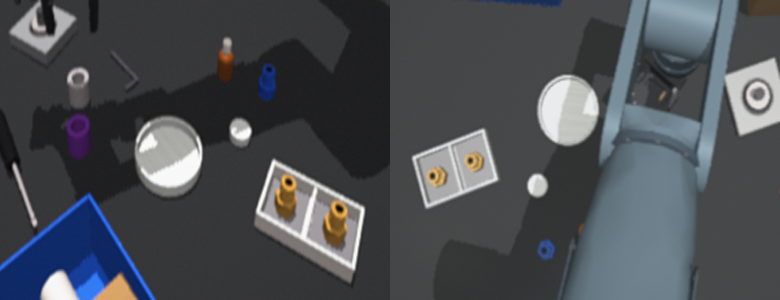

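Both fittings stand in the bays (right picture, 435/475, 175/160). Down to the collar in two steps.

Request:
{"api": "step_arm", "payload": {"xyz": [[3.5, -3.4, 20], [3.5, -3.4, 38], [3.5, -3.4, 38], [3.5, -3.4, 38], [3.5, -3.4, 38]], "twist": [[0, 0, 0], [0, 0, 0], [0, 0, 0], [0, 0, 0], [0, 0, 0]], "jaw": [62, 62, 62, 62, 62]}}

```text
time_s: 30.25
position: [0.6573, -0.0037, 0.2368]
orientation: [-3.141, -0.002, 0.939]
ft_force: [0.4, 0.3, -0.2]
width: 0.0621
```

```bash
python3 plan.py 658 -7.5 13 54; python3 - <<'E'
from h import *
im=read_camera('scene')[:,:,::-1].copy()
cv2.imwrite("pics/c11.png",cv2.resize(im[120:270,130:300],None,fx=3.5,fy=3.5,interpolation=cv2.INTER_CUBIC))
E
```

```text
shift [-2.8  2.8 57.8] twist [-0.1 -0.1 -0.2] dist 58.0
t 30.25 pos [657.3  -3.7 236.8] rpy [-1.7995e+02 -1.1000e-01  5.3810e+01] q [-0.19  0.54  1.5   0.    1.11  0.44] F [ 0.4  0.3 -0.2] w 62.1
```

View pics/c11.png

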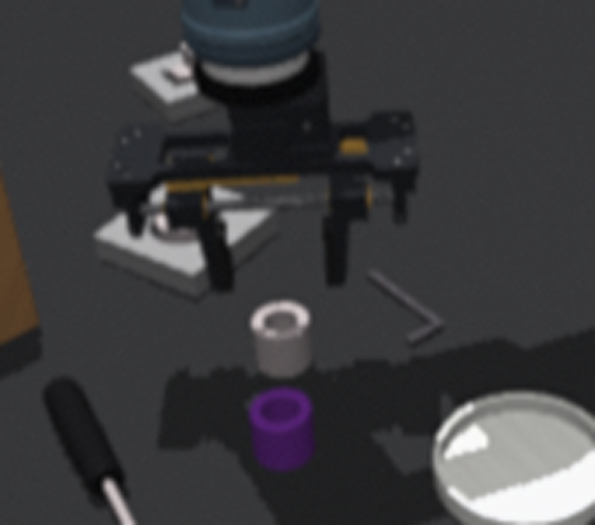

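Request:
{"api": "step_arm", "payload": {"xyz": [[-2.8, 2.8, 10], [-2.8, 2.8, 30], [-2.8, 2.8, 45], [-2.8, 2.8, 54], [-2.8, 2.8, 57], [-2.8, 2.8, 57], [-2.8, 2.8, 57]], "twist": [[0, 0, 0], [0, 0, 0], [0, 0, 0], [0, 0, 0], [0, 0, 0], [0, 0, 0], [0, 0, 0]], "jaw": [62, 62, 62, 62, 62, 62, 62]}}

```text
time_s: 31.0
position: [0.6585, -0.0079, 0.1807]
orientation: [3.141, -0.003, 0.939]
ft_force: [1.3, 0.0, 0.6]
width: 0.062
```

Request:
{"api": "step_arm", "payload": {"xyz": [[0, 0, 0], [0, 0, 0], [0, 0, 0], [0, 0, 0], [0, 0, 0], [0, 0, 0], [0, 0, 0]], "twist": [[0, 0, 0], [0, 0, 0], [0, 0, 0], [0, 0, 0], [0, 0, 0], [0, 0, 0], [0, 0, 0]], "jaw": [30, 30, 30, 30, 30, 30, 30]}}

```text
time_s: 31.7
position: [0.6587, -0.0078, 0.1812]
orientation: [3.141, -0.003, 0.939]
ft_force: [-1.7, 1.0, 5.2]
width: 0.0395
```

Request:
{"api": "step_arm", "payload": {"xyz": [[0, 0, -10], [0, 0, -40], [0, 0, -80], [0, 0, -80], [0, 0, -80], [0, 0, -80]], "twist": [[0, 0, 0], [0, 0, 0], [0, 0, 0], [0, 0, 0], [0, 0, 0], [0, 0, 0]], "jaw": [30, 30, 30, 30, 30, 30]}}

```text
time_s: 32.3
position: [0.6577, -0.0078, 0.2596]
orientation: [-3.14, -0.002, 0.939]
ft_force: [-0.6, -0.3, -1.1]
width: 0.0389
```

```bash
python3 plan.py 607.5 182 92 54
```

```text
shift [ 123.5 -152.6    2.1] twist [-0.1 -0.1 -0.2] dist 196.0
t 32.3 pos [657.7  -7.8 259.6] rpy [-1.7991e+02 -1.0000e-01  5.3790e+01] q [-0.19  0.51  1.49  0.    1.15  0.44] F [-0.6 -0.3 -1.1] w 38.9
```

Request:
{"api": "step_arm", "payload": {"xyz": [[123.5, -152.6, 0], [123.5, -152.6, 0], [123.5, -152.6, 0], [123.5, -152.6, 0], [123.5, -152.6, 0], [123.5, -152.6, 0], [123.5, -152.6, 0], [123.5, -152.6, 0], [123.5, -152.6, 0]], "twist": [[0, 0, 0], [0, 0, 0], [0, 0, 0], [0, 0, 0], [0, 0, 0], [0, 0, 0], [0, 0, 0], [0, 0, 0], [0, 0, 0]], "jaw": [30, 30, 30, 30, 30, 30, 30, 30, 30]}}

```text
time_s: 33.2
position: [0.6079, 0.1806, 0.2598]
orientation: [-3.14, -0.001, 0.937]
ft_force: [-0.2, 0.6, -2.2]
width: 0.0393
```

Request:
{"api": "step_arm", "payload": {"xyz": [[0, 0, 20], [0, 0, 40], [0, 0, 50], [0, 0, 50], [0, 0, 50], [0, 0, 50]], "twist": [[0, 0, 0], [0, 0, 0], [0, 0, 0], [0, 0, 0], [0, 0, 0], [0, 0, 0]], "jaw": [30, 30, 30, 30, 30, 30]}}

```text
time_s: 33.8
position: [0.6085, 0.1806, 0.211]
orientation: [-3.141, -0.003, 0.937]
ft_force: [0.7, -0.2, -1.0]
width: 0.0395
```

```bash
python3 plan.py 607.5 182 19.2 54; python3 - <<'E'
from h import *
im=read_camera('scene')[:,:,::-1].copy()
cv2.imwrite("pics/c12.png",cv2.resize(im[150:300,200:370],None,fx=3.5,fy=3.5,interpolation=cv2.INTER_CUBIC))
E
```

```text
shift [ 0.4 -1.6 25.8] twist [-0.  -0.2 -0.3] dist 26.0
t 33.8 pos [608.5 180.6 211. ] rpy [-1.7998e+02 -1.6000e-01  5.3660e+01] q [0.1  0.53 1.57 0.   1.04 0.73] F [ 0.7 -0.2 -1. ] w 39.5
```

View pics/c12.png

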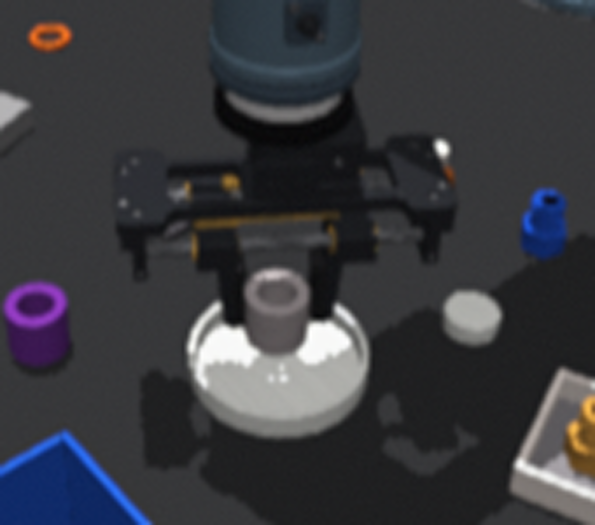

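Request:
{"api": "step_arm", "payload": {"xyz": [[0, -1, 7], [0, -1, 14], [0, -1, 19], [0, -1, 22], [0, -1, 24.5], [0, -1, 26], [0, -1, 26.5], [0, -1, 26.5]], "twist": [[0, 0, 0], [0, 0, 0], [0, 0, 0], [0, 0, 0], [0, 0, 0], [0, 0, 0], [0, 0, 0], [0, 0, 0]], "jaw": [30, 30, 30, 30, 30, 30, 30, 30]}}

```text
time_s: 34.65
position: [0.6076, 0.1814, 0.1852]
orientation: [-3.141, -0.002, 0.937]
ft_force: [-4.6, -0.2, 4.2]
width: 0.0393
```

Request:
{"api": "step_arm", "payload": {"xyz": [[0, 0, -0.3], [0, 0, -0.3], [0, 0, -0.3], [0, 0, -0.3], [0, 0, -20], [0, 0, -60], [0, 0, -110], [0, 0, -150], [0, 0, -150], [0, 0, -150]], "twist": [[0, 0, 0], [0, 0, 0], [0, 0, 0], [0, 0, 0], [0, 0, 0], [0, 0, 0], [0, 0, 0], [0, 0, 0], [0, 0, 0], [0, 0, 0]], "jaw": [56, 56, 56, 56, 56, 56, 56, 56, 56, 56]}}

```text
time_s: 35.65
position: [0.6078, 0.1811, 0.3364]
orientation: [3.14, -0.004, 0.937]
ft_force: [0.3, 0.1, 0.1]
width: 0.056
```

```bash
python3 plan.py 450 0 230 54
```

```text
shift [-239.1  -19.8  -60.5] twist [ 0.1 -0.2 -0.3] dist 247.0
t 35.65 pos [607.8 181.1 336.4] rpy [179.92  -0.23  53.68] q [0.1  0.37 1.51 0.   1.25 0.74] F [0.3 0.1 0.1] w 56.0
```

Move aside, then check everything.

Request:
{"api": "step_arm", "payload": {"xyz": [[-239, -20, -60], [-239, -20, -60], [-239, -20, -60], [-239, -20, -60], [-239, -20, -60], [-239, -20, -60], [-239, -20, -60], [-239, -20, -60], [-239, -20, -60]], "twist": [[0, 0, 0], [0, 0, 0], [0, 0, 0], [0, 0, 0], [0, 0, 0], [0, 0, 0], [0, 0, 0], [0, 0, 0], [0, 0, 0]], "jaw": [56, 56, 56, 56, 56, 56, 56, 56, 56]}}

```text
time_s: 36.55
position: [0.4503, 0.001, 0.3943]
orientation: [-3.141, -0.003, 0.938]
ft_force: [-0.3, 0.8, 0.1]
width: 0.0558
```

```bash
python3 - <<'E'
from h import *
for n in CAM:
    cv2.imwrite(f"pics/{n}F.png",cv2.resize(read_camera(n)[:,:,::-1],(800,600),interpolation=cv2.INTER_CUBIC))
for name,w,zf in [('step_gauge',(.485,-.3835),.008),('plug_gauge',(.636,-.1715),.008),('fitting_a',(.522,.356),.004),('fitting_a',(.498,.424),.004),('collar',(.6075,.182),.004)]:
    for n in CAM:
        for d in silhouettes(name,n):
            ys,xs=np.nonzero(d['mask']); 
            if len(xs)==0: continue
            g=unproj([xs.mean(),ys.mean()],n,zf+.02)[0][:2]
            if np.hypot(*(g-w))<.03:
                x,f=fit(name,{n:d['mask'].astype(np.uint8)},w,zf); print(name,n,x.round(1),round(f,3))
E
```

```text
step_gauge top [ 4.810e+02 -3.847e+02  2.000e-01] 0.095
step_gauge scene [ 484.6 -388.7   16.2] 0.268
plug_gauge top [ 634.7 -172.2   10.1] 0.053
plug_gauge scene [ 634.1 -181.6   27.5] 0.235
fitting_a top [519.8 354.4  51.1] 0.068
fitting_a scene [522.8 354.6  47.5] 0.084
fitting_a scene [497.9 424.1  49. ] 0.064
collar top [605.  180.   22.3] 0.246
collar scene [609.1 181.4   4.6] 0.061
```

View pics/sceneF.png

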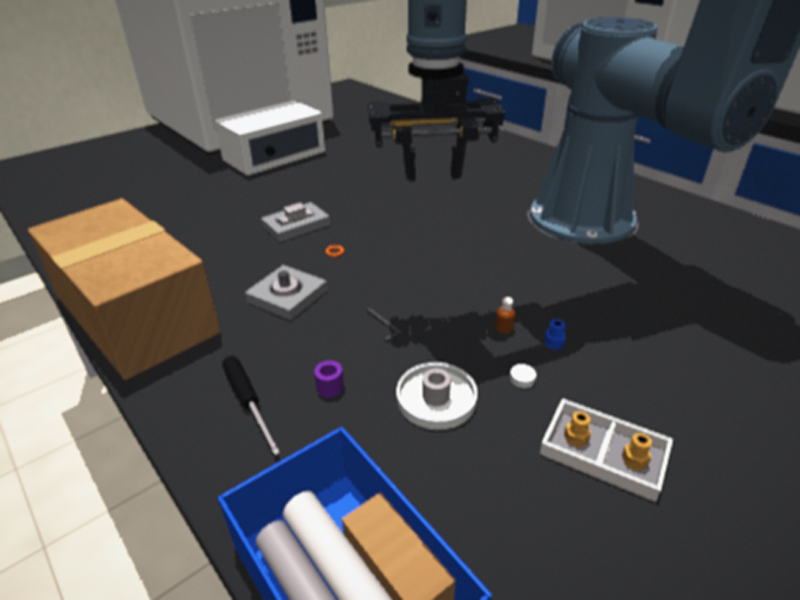

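View pics/topF.png

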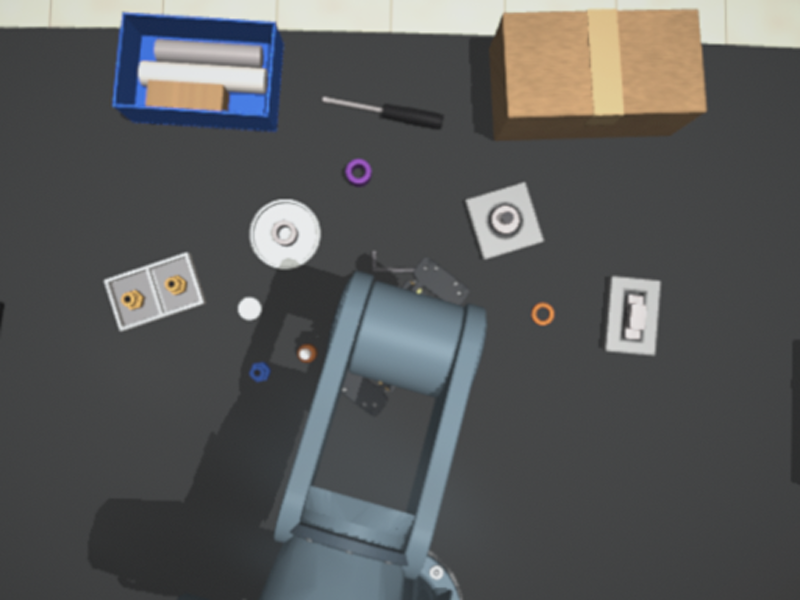

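```bash
python3 -c "
from workcell import *
print(sign_off())"
```

```text
the job is handed in; nothing more can be done
None
```

I put the five parts away in the order asked and handed the job in at about 37 s on the robot's clock, with the gripper empty and well clear of everything.

- **Foam pads:** The step gauge is in the oblong cutout and the plug gauge is in the round one. Both met resistance at the height expected for the cutout bottom, 8 mm above the bench.
- **Tray:** There is one brass fitting in each bay. Both touched down at the 4 mm floor height, to within half a millimetre.
- **Dish:** The steel collar stands in the middle, touching down at the 4 mm floor height.
- **Left alone:** In the last two pictures the amber bottle, the blue fitting and the purple collar stand where they were.

Forces read after each move stayed at or below about 13 N, far under the limits.

These last checks failed or disagreed:
- **Camera offset:** The two cameras differed by a steady 3–4 mm in x. I worked from roughly the average of the two.
- **Scene-camera outline fits:** For the two seated gauges they were poor, with the gauge's yaw and the plug's position off. I think this is because the foam hides part of each gauge.
- **Top-camera outline fits:** They agreed with the intended places to about 4 mm, but the collar's fit was poor and one fitting's outline was not found. The collar and that fitting matched in the scene camera instead.

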